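# Open the fragrance diffuser's vent one true turn and start its fan

### The arm

A 7-joint arm with a two-finger parallel gripper is mounted at the origin on the work surface. World frame = base frame: x ahead of the robot, y to its left, z up, the work surface at z = 0. Lengths are in m, angles in rad, forces in N, time in s.
With the tool pointing down it reaches from about 0.4 to 0.9 m from the base axis. Payload 5.5 kg.
Tool frame: the origin (TCP) lies on the centre line of the jaws, within the pads' length; the fingertips stand 17 mm ahead of it and the grasp point (between the pads) lies 2 mm behind it (robot.nose_length is the distance from the TCP to the fingertips, in m); z points along the fingers, y is the direction in which the jaws open and shut (so a half turn about z gives the same grasp; the last joint's range is limited). The gripper opens to 85 mm and grips with 20 to 120 N. Pads are 22 mm wide; open, the fingers measure 114 mm over their backs; the gripper's body (76 mm by 85 mm) begins 54 mm behind the grasp point. The pads swing forward as they close: fully open they stand 13 mm farther back than shut.
Start: joints at [1.551, 0.501, -0.427, 1.55, 0.221, 1.138, -0.21], TCP at [0.181, -0.624, 0.248] pointing down, gripper open.
Joint ranges: [-2.88, 2.88], [-0.31, 2.03], [-1.54, 1.56], [0.2, 2.42], [-1.41, 4.55], [0.19, 2.02], [-2.57, 2.57]. Speed limits (rad/s): [2.57, 2.57, 3.14, 3.14, 3.14, 3.14, 3.14].

### API

Orientations are given as a unit quaternion [w, x, y, z].
In Python, from workcell import robot, vision gives the robot as it stands.
- The arm moves only by the tool drive_tool, never from a script. Its argument "increments" is a list of rows, each an object of numbers: "x", "y", "z": the shift along the tool's x, y, z in mm; "rx", "ry", "rz": the turn, a rotation vector about the tool's x, y, z in degrees; "fingers": the opening in per cent of the stroke, from 0 (shut) to 100 (fully open). In form: [{"x": .., "y": .., "z": .., "rx": .., "ry": .., "rz": .., "fingers": ..}, ...]. A call has exactly 8 rows; each row is the pose to reach, as a shift and turn from the pose commanded when the call began, along the tool's axes at that moment; what a row does not reach only later rows make up. A row lasts 1/10 s, in which the tool goes at most 50 mm and 8.59 degrees, less where a joint would pass 70% of its speed; a pose out of reach is approached as far as the arm can. A call with a gripper value outside its range is refused whole. The fingers move at their own pace and stop on an object; "grip_force" is the grip in N (left out, the last holds). Time passes only in rows, so rows that repeat a pose let the fingers close, or fill a call up. It gives the time, the measured TCP pose, the force and the opening at its end, in the units of the state.
- robot.sense(): the state, without advancing time (a new reading comes with each control period).
- vision.camera(name): name is "scene" or "top"; returns a dict with "pixels" (384x512x3 uint8, red, green, blue), "fx", "fy", "cx", "cy" (pixels), "view" (4x4, takes a point from world to camera coordinates). Camera axes: x right, y down, z forward; pixel columns grow to the right and rows downward; lengths in m; the calibration is good to about 2 mm. A picture is of the moment at which its call begins. There is no depth.
- robot.job_done(): hands the job in, once; it reports no verdict.
The state is a dict: "t": time; "joints": joint angles; "joint_velocities": joint speeds; "joint_efforts": joint torques, N m; "ee_pos": TCP position; "tcp_rot": TCP orientation; "force": force on the tool from outside, world axes, zero at the start; "torque": the same for the moment, N m; "width": finger opening in m.
Only numpy, scipy, OpenCV 4.12 (cv2) and the standard library are available. Lean on these libraries where they do the work, as an engineer would, in place of code of your own. Each camera call takes 0.05 s, during which the arm holds its last target. There are 200 camera calls.

### The job

Open the vent of the fragrance diffuser by one full turn of its red handwheel, anticlockwise seen from above, counting only from where the slack in the wheel is used up and it starts to turn stiffly and lift the stem. Then flip the blue fan lever all the way over. Work gently, so that the diffuser is not dragged or tipped, and leave the things on the tray alone.

Things in the scene. Friction and masses are not known exactly. Their poses are not given: they have to be found in the camera images.
- diffuser: Fragrance diffuser, 3.2 kg, loose on the dresser top: about 20 N sideways drags it. White plinth 130 (x) by 250 (y) by 24 mm high; origin at the centre of its underside, z up. White canister, 104 mm diameter, at y = -55 mm, top 82 mm up, bears the red handwheel; fan lever at y = +80 mm
- wheel_axis (a point): On the wheel's upright axis, 115 mm above the dresser (top of the rim). Rim radius 45 mm, bar 10 mm thick, three spokes to a sunken hub. Anticlockwise from above opens. From the start it turns freely (under 1 N at the rim) through slack of unknown size, 0.3 to 3.5 rad; then it bites and turns stiffly, about 8 N at the rim. Clockwise ends at a dead stop
- spinner_mid (a point): Middle of the black upright spinner handle on the wheel's rim, 45 mm from the axis, 136 mm above the dresser: a post 17 mm in diameter and 36 mm tall (115 to 151 mm up) that spins freely on its own pin, so a gripper holding it need not turn as the wheel goes round. Where it stands round the wheel varies
- stem_top (a point): Top of the brass stem, 10 mm in diameter, in the wheel's hub on the axis. Vent shut (as at the start): 111 mm above the diffuser's underside. It rises 3 mm per turn of the wheel once the slack is used up, without turning; turning back first runs through all the slack (3.5 rad) with the stem still
- fan_lever (a joint): Angle of the fan's toggle lever, rad: 0 off (leaning to the diffuser's -x), 1.0 fully over (leaning to the diffuser's +x). It stays where it is left
- fan_lever_tip (a point): Tip of the blue lever, 55 mm long, on a small block on the plinth at diffuser (0, +80) mm; the lever swings in the diffuser's x-z plane
- spoon_cup: Blue ceramic cup, 74 mm wide and 90 mm tall, with wooden spoons standing up to about 190 mm, on the tray; origin at the centre of its underside. Leave alone
- capsule: Yellow plastic pacifier capsule, 60 mm wide, 54 mm tall, on the tray; origin at the centre of its underside. Leave alone
- file_case: Blue plastic nail file case, 32 x 110 x 12 mm, long along its y, on the tray; origin at the centre of its underside. Leave alone
- teething_keys: Two silicone teething keys on a white plastic ring, about 60 x 110 x 12 mm, on the tray; origin near the middle of the underside. Leave alone

How it is judged:
By the outcome, as a careful person would: the job done as asked, in the order asked, and still so for the second after the job is handed in, with the robot touching nothing.
It also fails if it takes over 72 s, if anything falls off the work surface, if the arm or the gripper's body presses on something with over 40 N, if the wrist force passes 120 N, or if a joint passes its speed limit or range.

## Working session

There is one attempt and no reset: what is moved stays moved. The work goes in short steps, Python scripts to look and compute and a tool call to move; the robot and the scene stay as the last step left them, time stands still between calls to the robot, and variables do not carry over. Pictures are saved under pics/ and viewed, about 8 in all and at most 12, crops included, and the job is handed in when it is done.

Besides the shell and the picture viewer there is one more tool, called after "Emit:" as name([rows], argument=value, ...), one row to a line, values as JSON. drive_tool: Moves the arm, as the interface text tells. Its arguments: {"type":"object","properties":{"increments":{"type":"array"},"grip_force":{"type":"number"}},"required":["increments"]}

```bash
mkdir -p pics; ls; python3 - <<'E'
from workcell import robot, vision
import cv2, numpy as np
s=robot.sense(); print(s)
for n in ("scene","top"):
    c=vision.camera(n); cv2.imwrite(f"pics/{n}0.png",c["pixels"][:,:,::-1])
    print(n,c["fx"],c["fy"],c["cx"],c["cy"],np.round(c["view"],4).tolist())
a=cv2.imread("pics/scene0.png");b=cv2.imread("pics/top0.png")
E
```

```text
pics
{'t': 0.0, 'joints': array([ 1.55120762,  0.50185134, -0.42679573,  1.55147385,  0.22083758,
        1.13832965, -0.21026867]), 'joint_velocities': array([-1.48957245e-03, -8.23221368e-04, -7.65772684e-04, -1.04032535e-03,
       -9.18722812e-05,  4.40584850e-04,  8.26094916e-04]), 'joint_efforts': array([ 4.72409629e-04, -5.69510436e+01, -5.81620440e+00, -2.80939382e+01,
        1.05914025e-02,  1.18460975e-02, -2.52200709e-05]), 'ee_pos': array([ 0.18112896, -0.62354352,  0.24724763]), 'tcp_rot': array([-9.89464345e-04,  9.90012166e-01,  1.40978420e-01, -1.27285760e-04]), 'force': array([ 0.17812255, -0.54478097,  0.19765599]), 'torque': array([ 0.01693766, -0.03952471, -0.06251131]), 'width': 0.08543618441562516}
scene 483.6587069565285 483.6587069565285 262.7640873512122 195.6047957531059 [[-0.3727, 0.9279, 0.0088, 0.1865], [0.7601, 0.3107, -0.5708, -0.4186], [-0.5323, -0.206, -0.8211, 1.343], [0.0, 0.0, 0.0, 1.0]]
top 467.4775500327898 467.4775500327898 257.0373625022714 189.99812961250475 [[-0.0028, -0.9999, -0.0156, 0.0374], [-0.9967, 0.0041, -0.0814, 0.6452], [0.0814, 0.0153, -0.9966, 1.1744], [0.0, 0.0, 0.0, 1.0]]
```

View pics/scene0.png

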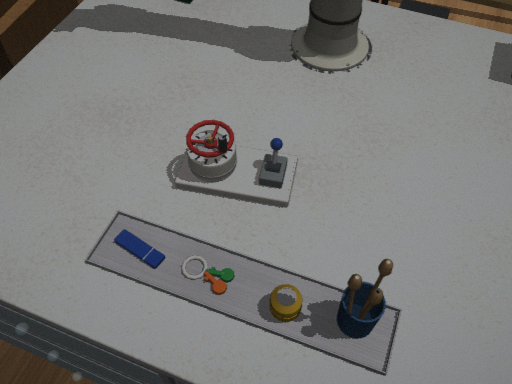

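View pics/top0.png

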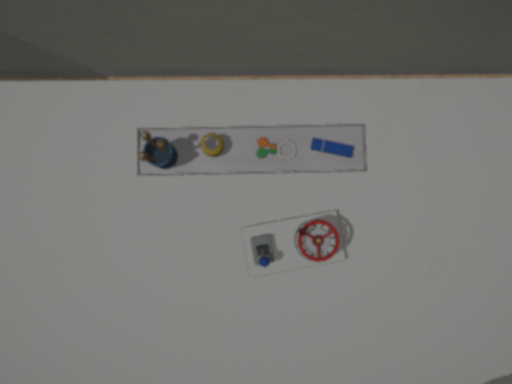

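The scene view shows the red wheel at about (210,139), its black post at (222,143) and the blue lever ball at (277,144). In the top view the wheel is at (318,240), the post at (303,231) and the ball at (264,261). Next I measure these.

```bash
cat > h.py <<'E'
import numpy as np, cv2
from workcell import robot, vision
from scipy.spatial.transform import Rotation as R
def ray(c,u,v):
    V=np.array(c["view"]); d=V[:3,:3].T@np.array([(u-c["cx"])/c["fx"],(v-c["cy"])/c["fy"],1]); return -V[:3,:3].T@V[:3,3], d
def plane(c,u,v,z):
    o,d=ray(c,u,v); return o+d*(z-o[2])/d[2]
def proj(c,p):
    V=np.array(c["view"]); q=V[:3,:3]@p+V[:3,3]; return np.array([c["fx"]*q[0]/q[2]+c["cx"],c["fy"]*q[1]/q[2]+c["cy"]])
def tri(a,b):
    (o,d),(p,e)=a,b; s=np.linalg.lstsq(np.stack([d,-e],1),p-o,rcond=None)[0]
    x,y=o+s[0]*d,p+s[1]*e; return (x+y)/2,np.linalg.norm(x-y)
def hsv(c): return cv2.cvtColor(c["pixels"],cv2.COLOR_RGB2HSV)
def red(c):
    h=hsv(c); return ((h[...,0]<8)|(h[...,0]>172))&(h[...,1]>150)&(h[...,2]>60)
def blob(m,near,r):
    m=m.astype(np.uint8); yy,xx=np.mgrid[:m.shape[0],:m.shape[1]]; m=m*((xx-near[0])**2+(yy-near[1])**2<r*r)
    v,u=np.nonzero(m); return (u.mean(),v.mean(),len(u)) if len(u) else (np.nan,np.nan,0)
def tool(dw,s=None):  # world shift (m) -> tool mm
    s=s or robot.sense(); w,x,y,z=s["tcp_rot"]; return 1000*R.from_quat([x,y,z,w]).inv().apply(dw)
def st():
    s=robot.sense(); w,x,y,z=s["tcp_rot"]; M=R.from_quat([x,y,z,w]).as_matrix()
    print("t",round(s["t"],2),"pos",np.round(s["ee_pos"],4),"x",np.round(M[:,0],3),"y",np.round(M[:,1],3),"F",np.round(s["force"],1),"w",round(s["width"],4),"j",np.round(s["joints"],2)); return s
def rimcentre(c,near,r,z=.112):
    m=red(c).astype(np.uint8); v,u=np.nonzero(m); k=(u-near[0])**2+(v-near[1])**2<r*r; u,v=u[k],v[k]
    P=np.array([plane(c,a,b,z)[:2] for a,b in zip(u,v)]); hull=cv2.convexHull(P.astype(np.float32)); 
    (x,y),rad=cv2.minEnclosingCircle(hull); return x,y,rad
E
python3 - <<'E'
from h import *
S=vision.camera("scene");T=vision.camera("top")
print("rim",rimcentre(S,(210,139),35),rimcentre(T,(318,240),30))
def blue(c): h=hsv(c); return (h[...,0]>105)&(h[...,0]<128)&(h[...,1]>130)&(h[...,2]>60)
def dark(c): return hsv(c)[...,2]<45
bs,bt=blob(blue(S),(277,144),10),blob(blue(T),(264,261),10); print(bs,bt,tri(ray(S,*bs[:2]),ray(T,*bt[:2])))
ds,dt=blob(dark(S),(222,143),12),blob(dark(T),(303,231),8); print(ds,dt,tri(ray(S,*ds[:2]),ray(T,*dt[:2])))
# plinth corners by eye-ish: white mask
for c,n,roi in((S,"s",(165,100,320,220)),(T,"t",(230,200,360,285))):
    x0,y0,x1,y1=roi; cv2.imwrite(f"pics/{n}c.png",cv2.resize(c["pixels"][y0:y1,x0:x1,::-1],None,fx=4,fy=4,interpolation=cv2.INTER_CUBIC))
a=cv2.imread("pics/sc.png");b=cv2.imread("pics/tc.png")
h=max(a.shape[0],b.shape[0]); 
im=np.zeros((a.shape[0]+b.shape[0],max(a.shape[1],b.shape[1]),3),np.uint8); im[:a.shape[0],:a.shape[1]]=a; im[a.shape[0]:,:b.shape[1]]=b
cv2.imwrite("pics/crop1.png",cv2.resize(im,None,fx=.7,fy=.7))
st()
E
```

```text
rim (0.5221502780914307, -0.10915900766849518, 0.049605391919612885) (0.5189798474311829, -0.10987959802150726, 0.04683997482061386)
(np.float64(276.75342465753425), np.float64(142.6164383561644), 73) (np.float64(263.90384615384613), np.float64(260.8269230769231), 52) (array([0.46975964, 0.01820349, 0.09592998]), np.float64(6.497126741275538e-05))
 ** On entry to DLASCL parameter number  4 had an illegal value
 ** On entry to DLASCL parameter number  4 had an illegal value
 ** On entry to DLASCL parameter number  4 had an illegal value
 ** On entry to DLASCL parameter number  4 had an illegal value
 ** On entry to DLASCL parameter number  5 had an illegal value
 ** On entry to DLASCL parameter number  4 had an illegal valueTraceback (most recent call last):
  File "<stdin>", line 7, in <module>
  File "h.py", line 11, in tri
    (o,d),(p,e)=a,b; s=np.linalg.lstsq(np.stack([d,-e],1),p-o,rcond=None)[0]
                       ~~~~~~~~~~~~~~~^^^^^^^^^^^^^^^^^^^^^^^^^^^^^^^^^^^
    x, resids, rank, s = _umath_linalg.lstsq(a, b, rcond,
                         ~~~~~~~~~~~~~~~~~~~^^^^^^^^^^^^^
                                             signature=signature)
                                             ^^^^^^^^^^^^^^^^^^^^
    raise LinAlgError("SVD did not converge in Linear Least Squares")
numpy.linalg.LinAlgError: SVD did not converge in Linear Least Squares
```

```bash
python3 - <<'E'
from h import *
S=vision.camera("scene");T=vision.camera("top")
def dark(c,t): return hsv(c)[...,2]<t
for t in (45,60,75):
    print(t,blob(dark(S,t),(222,143),12),blob(dark(T,t),(303,231),8))
for c,n,roi in((S,"s",(165,100,305,215)),(T,"t",(230,200,360,285))):
    x0,y0,x1,y1=roi; cv2.imwrite(f"pics/{n}c.png",cv2.resize(c["pixels"][y0:y1,x0:x1,::-1],None,fx=3.5 if n=="s" else 3,fy=3.5 if n=="s" else 3,interpolation=cv2.INTER_CUBIC))
a=cv2.imread("pics/sc.png");b=cv2.imread("pics/tc.png")
im=np.zeros((600,500,3),np.uint8); im=np.zeros((a.shape[0]+b.shape[0],500,3),np.uint8); im[:a.shape[0],:a.shape[1]]=a; im[a.shape[0]:,:b.shape[1]]=b
cv2.imwrite("pics/crop1.png",im[:600])
print(im.shape); st()
E
```

```text
45 (np.float64(222.6), np.float64(144.96363636363637), 110) (nan, nan, 0)
60 (np.float64(221.75), np.float64(144.94594594594594), 148) (np.float64(300.125), np.float64(231.25), 8)
75 (np.float64(220.69270833333334), np.float64(145.1875), 192) (np.float64(302.6470588235294), np.float64(230.90196078431373), 51)
(657, 500, 3)
t 0.3 pos [ 0.1813 -0.624   0.2479] x [0.96  0.279 0.   ] y [ 0.279 -0.96  -0.001] F [ 0.7 -0.2 -0.3] w 0.0853 j [ 1.55  0.5  -0.43  1.55  0.22  1.14 -0.21]
```

View pics/crop1.png

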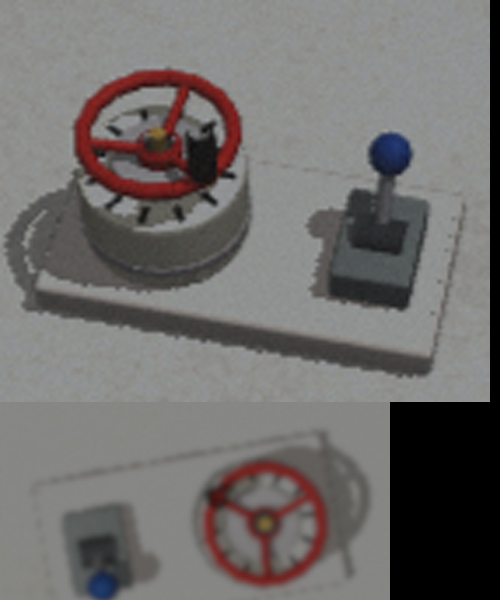

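The crops show the post on the rim, at about (222,145) in the scene view and (302,230) in the top view. The plinth is yawed by about 10°, and the lever leans towards the robot.

```bash
python3 - <<'E'
from h import *
S=vision.camera("scene");T=vision.camera("top")
print(plane(S,222.4,144.8,.134),plane(T,301.7,230.4,.148),tri(ray(S,222.4,144.8),ray(T,302,230.5)))
print("stem", plane(S,165+157/3.5,100+135/3.5,.112), plane(T,230+264/3,200+(523-402)/3,.112))
p=plane(S,222.4,144.8,.134); p[2]=.25
s=st(); print("tool mm",tool(p-s["ee_pos"]))
E
```

```text
[ 0.54731778 -0.06841943  0.134     ] [ 0.54223055 -0.06866822  0.148     ] (array([ 0.54195291, -0.07116846,  0.12703455]), np.float64(0.00029930180070975986))
stem [ 0.5250174  -0.10837619  0.112     ] [ 0.51859041 -0.10969943  0.112     ]
t 0.4 pos [ 0.1814 -0.6241  0.2481] x [0.96  0.279 0.   ] y [ 0.279 -0.96  -0.   ] F [ 0.  -0.2 -0.4] w 0.0856 j [ 1.55  0.5  -0.43  1.55  0.22  1.14 -0.21]
tool mm [ 506.4567164  -431.46163508   -1.70730066]
```

Emit:
drive_tool([
  {"x":20,"y":-17},
  {"x":55,"y":-47},
  {"x":90,"y":-77},
  {"x":125,"y":-107},
  {"x":160,"y":-137},
  {"x":195,"y":-166},
  {"x":225,"y":-192},
  {"x":250,"y":-213},
], grip_force=30)

```text
validation failed for argument at $.in...
```

Emit:
drive_tool([
  {"x":20,"y":-17,"z":0,"rx":0,"ry":0,"rz":0,"fingers":100},
  {"x":55,"y":-47,"z":0,"rx":0,"ry":0,"rz":0,"fingers":100},
  {"x":90,"y":-77,"z":0,"rx":0,"ry":0,"rz":0,"fingers":100},
  {"x":125,"y":-107,"z":0,"rx":0,"ry":0,"rz":0,"fingers":100},
  {"x":160,"y":-137,"z":0,"rx":0,"ry":0,"rz":0,"fingers":100},
  {"x":195,"y":-166,"z":0,"rx":0,"ry":0,"rz":0,"fingers":100},
  {"x":225,"y":-192,"z":0,"rx":0,"ry":0,"rz":0,"fingers":100},
  {"x":250,"y":-213,"z":0,"rx":0,"ry":0,"rz":0,"fingers":100},
], grip_force=30)

```text
t: 1.2
ee_pos: [0.3634, -0.3475, 0.2487]
tcp_rot: [0.0, 0.99, 0.142, 0.0]
force: [0.3, -0.3, 0.9]
width: 0.0853
```

Emit:
drive_tool([
  {"x":35,"y":-30,"z":0,"rx":0,"ry":0,"rz":0,"fingers":60},
  {"x":70,"y":-60,"z":0,"rx":0,"ry":0,"rz":0,"fingers":60},
  {"x":105,"y":-90,"z":0,"rx":0,"ry":0,"rz":0,"fingers":60},
  {"x":140,"y":-120,"z":0,"rx":0,"ry":0,"rz":0,"fingers":60},
  {"x":175,"y":-150,"z":0,"rx":0,"ry":0,"rz":0,"fingers":60},
  {"x":210,"y":-180,"z":0,"rx":0,"ry":0,"rz":0,"fingers":60},
  {"x":240,"y":-206,"z":10,"rx":0,"ry":0,"rz":0,"fingers":60},
  {"x":252,"y":-216,"z":30,"rx":0,"ry":0,"rz":0,"fingers":60},
], grip_force=30)

```text
t: 2.0
ee_pos: [0.5471, -0.0671, 0.2201]
tcp_rot: [-0.0, 0.99, 0.144, 0.003]
force: [-0.3, 0.1, -0.2]
width: 0.0512
```

```bash
python3 - <<'E'
from h import *
S=vision.camera("scene"); s=st()
cv2.imwrite("pics/s2.png",cv2.resize(S["pixels"][30:230,130:330,::-1],None,fx=3,fy=3,interpolation=cv2.INTER_CUBIC))
E
```

```text
t 2.05 pos [ 0.545  -0.0661  0.2159] x [0.958 0.285 0.001] y [ 0.285 -0.958 -0.003] F [ 0.5  1.4 -1.9] w 0.0516 j [ 0.64  0.41 -0.71  1.83  0.31  1.01 -1.47]
```

View pics/s2.png

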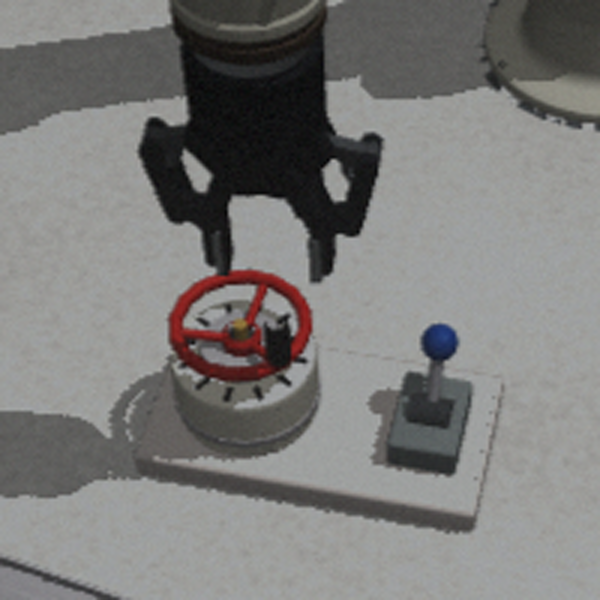

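The gripper hangs above the post at (278,345) in the crop, with its fingers on either side. I'll go down.

Emit:
drive_tool([
  {"x":0,"y":0,"z":15,"rx":0,"ry":0,"rz":0,"fingers":60},
  {"x":0,"y":0,"z":30,"rx":0,"ry":0,"rz":0,"fingers":60},
  {"x":0,"y":0,"z":45,"rx":0,"ry":0,"rz":0,"fingers":60},
  {"x":0,"y":0,"z":60,"rx":0,"ry":0,"rz":0,"fingers":60},
  {"x":0,"y":0,"z":70,"rx":0,"ry":0,"rz":0,"fingers":60},
  {"x":0,"y":0,"z":78,"rx":0,"ry":0,"rz":0,"fingers":60},
  {"x":0,"y":0,"z":80,"rx":0,"ry":0,"rz":0,"fingers":60},
  {"x":0,"y":0,"z":80,"rx":0,"ry":0,"rz":0,"fingers":60},
], grip_force=20)

```text
t: 2.85
ee_pos: [0.5438, -0.072, 0.1382]
tcp_rot: [-0.0, 0.99, 0.141, -0.0]
force: [0.7, 0.5, 0.1]
width: 0.0513
```

```bash
python3 - <<'E'
from h import *
S=vision.camera("scene"); T=vision.camera("top"); s=st()
a=cv2.resize(S["pixels"][90:200,160:290,::-1],None,fx=4,fy=4,interpolation=cv2.INTER_CUBIC)
cv2.imwrite("pics/s3.png",a)
E
```

```text
t 2.95 pos [ 0.5442 -0.072   0.1388] x [0.96  0.279 0.001] y [ 0.279 -0.96   0.   ] F [0.4 0.1 0.2] w 0.0511 j [ 0.6   0.51 -0.65  1.89  0.4   0.87 -1.54]
```

View pics/s3.png

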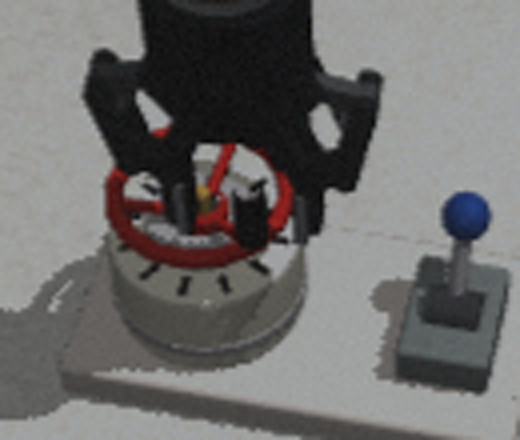

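The post at (250,210) is between the fingertips at (183,215) and (300,220), a few mm off centre. I'll nudge the tool over and close gently.

Emit:
drive_tool([
  {"x":2,"y":-3,"z":0,"rx":0,"ry":0,"rz":0,"fingers":50},
  {"x":2,"y":-3,"z":0,"rx":0,"ry":0,"rz":0,"fingers":40},
  {"x":2,"y":-3,"z":0,"rx":0,"ry":0,"rz":0,"fingers":35},
  {"x":2,"y":-3,"z":0,"rx":0,"ry":0,"rz":0,"fingers":30},
  {"x":2,"y":-3,"z":0,"rx":0,"ry":0,"rz":0,"fingers":26},
  {"x":2,"y":-3,"z":0,"rx":0,"ry":0,"rz":0,"fingers":23},
  {"x":2,"y":-3,"z":0,"rx":0,"ry":0,"rz":0,"fingers":23},
  {"x":2,"y":-3,"z":0,"rx":0,"ry":0,"rz":0,"fingers":23},
], grip_force=20)

```text
t: 3.75
ee_pos: [0.5448, -0.0687, 0.1383]
tcp_rot: [0.0, 0.99, 0.141, 0.0]
force: [-1.0, 1.1, -0.1]
width: 0.0199
```

Emit:
drive_tool([
  {"x":0,"y":0,"z":0,"rx":0,"ry":0,"rz":0,"fingers":20},
  {"x":0,"y":0,"z":0,"rx":0,"ry":0,"rz":0,"fingers":17},
  {"x":0,"y":0,"z":0,"rx":0,"ry":0,"rz":0,"fingers":10},
  {"x":0,"y":0,"z":0,"rx":0,"ry":0,"rz":0,"fingers":10},
  {"x":0,"y":0,"z":0,"rx":0,"ry":0,"rz":0,"fingers":10},
  {"x":0,"y":0,"z":0,"rx":0,"ry":0,"rz":0,"fingers":10},
  {"x":0,"y":0,"z":0,"rx":0,"ry":0,"rz":0,"fingers":10},
  {"x":0,"y":0,"z":0,"rx":0,"ry":0,"rz":0,"fingers":10},
], grip_force=35)

```text
t: 4.55
ee_pos: [0.5449, -0.0687, 0.1383]
tcp_rot: [0.0, 0.99, 0.141, 0.0]
force: [0.1, -0.5, 0.6]
width: 0.0154
```

```bash
cat >> h.py <<'E'
def rows(a0,step,n=8,r=45.):
    a=np.radians(a0+step*np.arange(1,n+1)); b=np.radians(a0)
    print(a0,"->",a0+step*n,"(world; tool angle minus 16.2):",[(round(r*(np.cos(t-.2827)-np.cos(b-.2827)),1),round(-r*(np.sin(t-.2827)-np.sin(b-.2827)),1)) for t in a])
E
python3 -c "
from h import *
for k in range(4): rows(59.5+16*k,2)"
```

```text
59.5 -> 75.5 (world; tool angle minus 16.2): [(np.float64(-1.1), np.float64(-1.1)), (np.float64(-2.2), np.float64(-2.2)), (np.float64(-3.4), np.float64(-3.3)), (np.float64(-4.6), np.float64(-4.3)), (np.float64(-5.9), np.float64(-5.2)), (np.float64(-7.1), np.float64(-6.1)), (np.float64(-8.4), np.float64(-7.0)), (np.float64(-9.8), np.float64(-7.8))]
75.5 -> 91.5 (world; tool angle minus 16.2): [(np.float64(-1.4), np.float64(-0.8)), (np.float64(-2.8), np.float64(-1.5)), (np.float64(-4.2), np.float64(-2.2)), (np.float64(-5.6), np.float64(-2.8)), (np.float64(-7.1), np.float64(-3.4)), (np.float64(-8.5), np.float64(-3.9)), (np.float64(-10.0), np.float64(-4.4)), (np.float64(-11.6), np.float64(-4.8))]
91.5 -> 107.5 (world; tool angle minus 16.2): [(np.float64(-1.5), np.float64(-0.4)), (np.float64(-3.1), np.float64(-0.7)), (np.float64(-4.6), np.float64(-1.0)), (np.float64(-6.2), np.float64(-1.2)), (np.float64(-7.7), np.float64(-1.3)), (np.float64(-9.3), np.float64(-1.4)), (np.float64(-10.9), np.float64(-1.5)), (np.float64(-12.4), np.float64(-1.5))]
107.5 -> 123.5 (world; tool angle minus 16.2): [(np.float64(-1.6), np.float64(0.1)), (np.float64(-3.1), np.float64(0.2)), (np.float64(-4.7), np.float64(0.4)), (np.float64(-6.3), np.float64(0.6)), (np.float64(-7.8), np.float64(0.9)), (np.float64(-9.3), np.float64(1.2)), (np.float64(-10.9), np.float64(1.6)), (np.float64(-12.4), np.float64(2.0))]
```

Emit:
drive_tool([
  {"x":-1.1,"y":-1.1,"z":0,"rx":0,"ry":0,"rz":0,"fingers":10},
  {"x":-2.2,"y":-2.2,"z":0,"rx":0,"ry":0,"rz":0,"fingers":10},
  {"x":-3.4,"y":-3.3,"z":0,"rx":0,"ry":0,"rz":0,"fingers":10},
  {"x":-4.6,"y":-4.3,"z":0,"rx":0,"ry":0,"rz":0,"fingers":10},
  {"x":-5.9,"y":-5.2,"z":0,"rx":0,"ry":0,"rz":0,"fingers":10},
  {"x":-7.1,"y":-6.1,"z":0,"rx":0,"ry":0,"rz":0,"fingers":10},
  {"x":-8.4,"y":-7.0,"z":0,"rx":0,"ry":0,"rz":0,"fingers":10},
  {"x":-9.8,"y":-7.8,"z":0,"rx":0,"ry":0,"rz":0,"fingers":10},
])

```text
t: 5.35
ee_pos: [0.533, -0.0644, 0.1382]
tcp_rot: [0.0, 0.99, 0.141, -0.0]
force: [-0.5, -4.1, -0.8]
width: 0.0153
```

Emit:
drive_tool([
  {"x":-1.4,"y":-0.8,"z":0,"rx":0,"ry":0,"rz":0,"fingers":10},
  {"x":-2.8,"y":-1.5,"z":0,"rx":0,"ry":0,"rz":0,"fingers":10},
  {"x":-4.2,"y":-2.2,"z":0,"rx":0,"ry":0,"rz":0,"fingers":10},
  {"x":-5.6,"y":-2.8,"z":0,"rx":0,"ry":0,"rz":0,"fingers":10},
  {"x":-7.1,"y":-3.4,"z":0,"rx":0,"ry":0,"rz":0,"fingers":10},
  {"x":-8.5,"y":-3.9,"z":0,"rx":0,"ry":0,"rz":0,"fingers":10},
  {"x":-10.0,"y":-4.4,"z":0,"rx":0,"ry":0,"rz":0,"fingers":10},
  {"x":-11.6,"y":-4.8,"z":0,"rx":0,"ry":0,"rz":0,"fingers":10},
])

```text
t: 6.15
ee_pos: [0.5208, -0.0635, 0.1383]
tcp_rot: [0.0, 0.99, 0.141, 0.0]
force: [1.4, -6.3, -1.7]
width: 0.0155
```

```bash
cat >> h.py <<'E'
def arows(P,C,a0,step,n=8,r=45.):  # P commanded start mm, C centre mm; blends onto the circle over the first 4 rows
    P,C=np.array(P,float),np.array(C,float); u=lambda t:np.array([np.cos(np.radians(t)),np.sin(np.radians(t))])
    e=P-(C+r*u(a0)); out=[]
    for k in range(1,n+1):
        d=C+r*u(a0+step*k)+e*max(0,1-k/4)-P; out.append((round(float(.96*d[0]+.279*d[1]),1),round(float(.279*d[0]-.96*d[1]),1)))
    last=np.array(out[-1]); E=P+np.array([.96*last[0]+.279*last[1],.279*last[0]-.96*last[1]])
    print(a0,"->",a0+step*n,out,"end",np.round(E,2)); return E
E
python3 -c "
from h import *
P=(521,-62.5)
for k in range(3): P=arows(P,(524.5,-108.8),94.5+16*k,2)"
```

```text
94.5 -> 110.5 [(-1.7, 0.1), (-3.3, 0.2), (-5.0, 0.3), (-6.7, 0.5), (-8.2, 0.5), (-9.8, 0.4), (-11.4, 0.5), (-12.9, 0.6)] end [508.78 -66.68]
110.5 -> 126.5 [(-1.6, 0.1), (-3.1, 0.3), (-4.7, 0.6), (-6.2, 0.9), (-7.8, 1.2), (-9.3, 1.6), (-10.8, 2.1), (-12.3, 2.6)] end [497.7 -72.6]
126.5 -> 142.5 [(-1.5, 0.6), (-2.9, 1.2), (-4.3, 1.9), (-5.7, 2.6), (-7.1, 3.4), (-8.4, 4.2), (-9.7, 5.1), (-11.0, 6.0)] end [488.81 -81.43]
```

Emit:
drive_tool([
  {"x":-1.7,"y":0.1,"z":0,"rx":0,"ry":0,"rz":0,"fingers":10},
  {"x":-3.3,"y":0.2,"z":0,"rx":0,"ry":0,"rz":0,"fingers":10},
  {"x":-5.0,"y":0.3,"z":0,"rx":0,"ry":0,"rz":0,"fingers":10},
  {"x":-6.7,"y":0.5,"z":0,"rx":0,"ry":0,"rz":0,"fingers":10},
  {"x":-8.2,"y":0.5,"z":0,"rx":0,"ry":0,"rz":0,"fingers":10},
  {"x":-9.8,"y":0.4,"z":0,"rx":0,"ry":0,"rz":0,"fingers":10},
  {"x":-11.4,"y":0.5,"z":0,"rx":0,"ry":0,"rz":0,"fingers":10},
  {"x":-12.9,"y":0.6,"z":0,"rx":0,"ry":0,"rz":0,"fingers":10},
])

```text
t: 6.95
ee_pos: [0.5085, -0.0664, 0.1384]
tcp_rot: [-0.0, 0.99, 0.141, 0.0]
force: [1.4, -1.2, -1.3]
width: 0.0154
```

Emit:
drive_tool([
  {"x":-1.6,"y":0.1,"z":0,"rx":0,"ry":0,"rz":0,"fingers":10},
  {"x":-3.1,"y":0.3,"z":0,"rx":0,"ry":0,"rz":0,"fingers":10},
  {"x":-4.7,"y":0.6,"z":0,"rx":0,"ry":0,"rz":0,"fingers":10},
  {"x":-6.2,"y":0.9,"z":0,"rx":0,"ry":0,"rz":0,"fingers":10},
  {"x":-7.8,"y":1.2,"z":0,"rx":0,"ry":0,"rz":0,"fingers":10},
  {"x":-9.3,"y":1.6,"z":0,"rx":0,"ry":0,"rz":0,"fingers":10},
  {"x":-10.8,"y":2.1,"z":0,"rx":0,"ry":0,"rz":0,"fingers":10},
  {"x":-12.3,"y":2.6,"z":0,"rx":0,"ry":0,"rz":0,"fingers":10},
])

```text
t: 7.75
ee_pos: [0.4973, -0.0725, 0.1383]
tcp_rot: [-0.0, 0.99, 0.141, 0.0]
force: [0.5, -0.2, 1.4]
width: 0.0159
```

```bash
python3 - <<'E'
from h import *
S=vision.camera("scene"); T=vision.camera("top"); s=st()
a=cv2.resize(S["pixels"][90:200,160:290,::-1],None,fx=4,fy=4,interpolation=cv2.INTER_CUBIC)
cv2.imwrite("pics/s4.png",a)
E
```

```text
t 7.85 pos [ 0.4971 -0.0726  0.1384] x [ 0.96   0.279 -0.   ] y [ 0.279 -0.96  -0.   ] F [-0.7  0.1  1. ] w 0.0152 j [ 0.65  0.44 -0.68  2.    0.37  0.82 -1.53]
```

View pics/s4.png

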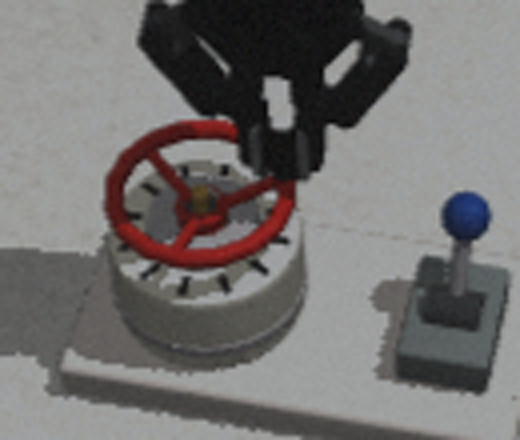

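The wheel turned with the gripper: the spokes have rotated and the post is held at (280,150). The diffuser hasn't moved. The radial force is now near zero and there is no bite yet.

```bash
python3 -c "
from h import *
P=(497.7,-72.6)
for k in range(9): P=arows(P,(524.5,-108.8),126.5+16*k,2)"
```

```text
126.5 -> 142.5 [(-1.5, 0.6), (-2.9, 1.2), (-4.3, 1.9), (-5.7, 2.6), (-7.1, 3.4), (-8.4, 4.2), (-9.7, 5.1), (-11.0, 6.0)] end [488.81 -81.43]
142.5 -> 158.5 [(-1.3, 0.9), (-2.5, 1.9), (-3.7, 3.0), (-4.8, 4.0), (-5.9, 5.1), (-7.0, 6.3), (-8.0, 7.5), (-9.0, 8.7)] end [482.6  -92.29]
158.5 -> 174.5 [(-0.9, 1.3), (-1.8, 2.6), (-2.7, 3.9), (-3.5, 5.2), (-4.2, 6.6), (-4.9, 8.0), (-5.6, 9.5), (-6.2, 10.9)] end [ 479.69 -104.49]
174.5 -> 190.5 [(-0.6, 1.5), (-1.1, 3.0), (-1.5, 4.5), (-1.9, 6.0), (-2.2, 7.5), (-2.5, 9.1), (-2.8, 10.6), (-3.0, 12.2)] end [ 480.21 -117.03]
190.5 -> 206.5 [(-0.1, 1.6), (-0.2, 3.1), (-0.2, 4.7), (-0.1, 6.3), (-0.0, 7.8), (0.1, 9.4), (0.3, 10.9), (0.5, 12.5)] end [ 484.18 -128.9 ]
206.5 -> 222.5 [(0.3, 1.5), (0.7, 3.1), (1.1, 4.6), (1.6, 6.1), (2.1, 7.6), (2.7, 9.0), (3.3, 10.5), (4.0, 11.9)] end [ 491.34 -139.2 ]
222.5 -> 238.5 [(0.7, 1.4), (1.5, 2.8), (2.3, 4.1), (3.1, 5.4), (4.1, 6.7), (5.0, 7.9), (6.0, 9.2), (7.0, 10.3)] end [ 500.94 -147.14]
238.5 -> 254.5 [(1.1, 1.2), (2.2, 2.3), (3.4, 3.3), (4.6, 4.4), (5.8, 5.4), (7.1, 6.3), (8.4, 7.2), (9.7, 8.0)] end [ 512.48 -152.11]
254.5 -> 270.5 [(1.3, 0.8), (2.7, 1.6), (4.1, 2.3), (5.5, 3.0), (7.0, 3.6), (8.5, 4.1), (9.9, 4.6), (11.4, 5.1)] end [ 524.85 -153.83]
```

Emit:
drive_tool([
  {"x":-1.5,"y":0.6,"z":0,"rx":0,"ry":0,"rz":0,"fingers":10},
  {"x":-2.9,"y":1.2,"z":0,"rx":0,"ry":0,"rz":0,"fingers":10},
  {"x":-4.3,"y":1.9,"z":0,"rx":0,"ry":0,"rz":0,"fingers":10},
  {"x":-5.7,"y":2.6,"z":0,"rx":0,"ry":0,"rz":0,"fingers":10},
  {"x":-7.1,"y":3.4,"z":0,"rx":0,"ry":0,"rz":0,"fingers":10},
  {"x":-8.4,"y":4.2,"z":0,"rx":0,"ry":0,"rz":0,"fingers":10},
  {"x":-9.7,"y":5.1,"z":0,"rx":0,"ry":0,"rz":0,"fingers":10},
  {"x":-11.0,"y":6.0,"z":0,"rx":0,"ry":0,"rz":0,"fingers":10},
])

```text
t: 8.65
ee_pos: [0.4882, -0.0814, 0.1383]
tcp_rot: [-0.0, 0.99, 0.141, -0.0]
force: [-1.4, 2.3, 3.1]
width: 0.0154
```

Emit:
drive_tool([
  {"x":-1.3,"y":0.9,"z":0,"rx":0,"ry":0,"rz":0,"fingers":10},
  {"x":-2.5,"y":1.9,"z":0,"rx":0,"ry":0,"rz":0,"fingers":10},
  {"x":-3.7,"y":3.0,"z":0,"rx":0,"ry":0,"rz":0,"fingers":10},
  {"x":-4.8,"y":4.0,"z":0,"rx":0,"ry":0,"rz":0,"fingers":10},
  {"x":-5.9,"y":5.1,"z":0,"rx":0,"ry":0,"rz":0,"fingers":10},
  {"x":-7.0,"y":6.3,"z":0,"rx":0,"ry":0,"rz":0,"fingers":10},
  {"x":-8.0,"y":7.5,"z":0,"rx":0,"ry":0,"rz":0,"fingers":10},
  {"x":-9.0,"y":8.7,"z":0,"rx":0,"ry":0,"rz":0,"fingers":10},
])

```text
t: 9.45
ee_pos: [0.4821, -0.0925, 0.1383]
tcp_rot: [0.0, 0.99, 0.141, -0.0]
force: [-3.3, 2.7, 4.4]
width: 0.0159
```

Emit:
drive_tool([
  {"x":-0.9,"y":1.3,"z":0,"rx":0,"ry":0,"rz":0,"fingers":10},
  {"x":-1.8,"y":2.6,"z":0,"rx":0,"ry":0,"rz":0,"fingers":10},
  {"x":-2.7,"y":3.9,"z":0,"rx":0,"ry":0,"rz":0,"fingers":10},
  {"x":-3.5,"y":5.2,"z":0,"rx":0,"ry":0,"rz":0,"fingers":10},
  {"x":-4.2,"y":6.6,"z":0,"rx":0,"ry":0,"rz":0,"fingers":10},
  {"x":-4.9,"y":8.0,"z":0,"rx":0,"ry":0,"rz":0,"fingers":10},
  {"x":-5.6,"y":9.5,"z":0,"rx":0,"ry":0,"rz":0,"fingers":10},
  {"x":-6.2,"y":10.9,"z":0,"rx":0,"ry":0,"rz":0,"fingers":10},
])

```text
t: 10.25
ee_pos: [0.4793, -0.1049, 0.1383]
tcp_rot: [0.0, 0.99, 0.141, -0.0]
force: [-4.2, 1.3, 5.5]
width: 0.0155
```

```bash
python3 -c "
from h import *
P=(479.69,-104.49)
for k in range(6): P=arows(P,(523.7,-108.6),174.5+16*k,2)"
```

```text
174.5 -> 190.5 [(-0.7, 1.4), (-1.4, 2.7), (-2.0, 4.2), (-2.6, 5.6), (-2.9, 7.1), (-3.2, 8.6), (-3.5, 10.2), (-3.7, 11.8)] end [ 479.43 -116.85]
190.5 -> 206.5 [(-0.1, 1.6), (-0.2, 3.1), (-0.2, 4.7), (-0.2, 6.2), (-0.1, 7.8), (0.1, 9.4), (0.3, 10.9), (0.5, 12.5)] end [ 483.4  -128.71]
206.5 -> 222.5 [(0.3, 1.5), (0.7, 3.1), (1.1, 4.6), (1.6, 6.1), (2.1, 7.5), (2.7, 9.0), (3.3, 10.4), (4.0, 11.9)] end [ 490.56 -139.02]
222.5 -> 238.5 [(0.7, 1.4), (1.5, 2.8), (2.3, 4.1), (3.1, 5.4), (4.0, 6.7), (5.0, 7.9), (6.0, 9.1), (7.0, 10.3)] end [ 500.15 -146.95]
238.5 -> 254.5 [(1.1, 1.1), (2.2, 2.3), (3.4, 3.3), (4.6, 4.4), (5.8, 5.3), (7.1, 6.3), (8.3, 7.2), (9.7, 8.0)] end [ 511.7  -151.93]
254.5 -> 270.5 [(1.3, 0.8), (2.7, 1.6), (4.1, 2.3), (5.5, 2.9), (7.0, 3.6), (8.4, 4.1), (9.9, 4.6), (11.4, 5.1)] end [ 524.06 -153.64]
```

Emit:
drive_tool([
  {"x":-0.7,"y":1.4,"z":-0.2,"rx":0,"ry":0,"rz":0,"fingers":10},
  {"x":-1.4,"y":2.7,"z":-0.4,"rx":0,"ry":0,"rz":0,"fingers":10},
  {"x":-2.0,"y":4.2,"z":-0.6,"rx":0,"ry":0,"rz":0,"fingers":10},
  {"x":-2.6,"y":5.6,"z":-0.7,"rx":0,"ry":0,"rz":0,"fingers":10},
  {"x":-2.9,"y":7.1,"z":-0.7,"rx":0,"ry":0,"rz":0,"fingers":10},
  {"x":-3.2,"y":8.6,"z":-0.7,"rx":0,"ry":0,"rz":0,"fingers":10},
  {"x":-3.5,"y":10.2,"z":-0.7,"rx":0,"ry":0,"rz":0,"fingers":10},
  {"x":-3.7,"y":11.8,"z":-0.7,"rx":0,"ry":0,"rz":0,"fingers":10},
])

```text
t: 11.05
ee_pos: [0.4798, -0.1167, 0.1389]
tcp_rot: [-0.0, 0.99, 0.141, 0.001]
force: [4.5, 1.4, -10.5]
width: 0.0158
```

Emit:
drive_tool([
  {"x":-0.1,"y":1.6,"z":0,"rx":0,"ry":0,"rz":0,"fingers":10},
  {"x":-0.2,"y":3.1,"z":0,"rx":0,"ry":0,"rz":0,"fingers":10},
  {"x":-0.2,"y":4.7,"z":0,"rx":0,"ry":0,"rz":0,"fingers":10},
  {"x":-0.2,"y":6.2,"z":0,"rx":0,"ry":0,"rz":0,"fingers":10},
  {"x":-0.1,"y":7.8,"z":0,"rx":0,"ry":0,"rz":0,"fingers":10},
  {"x":0.1,"y":9.4,"z":0,"rx":0,"ry":0,"rz":0,"fingers":10},
  {"x":0.3,"y":10.9,"z":0,"rx":0,"ry":0,"rz":0,"fingers":10},
  {"x":0.5,"y":12.5,"z":0,"rx":0,"ry":0,"rz":0,"fingers":10},
])

```text
t: 11.85
ee_pos: [0.4835, -0.1282, 0.1389]
tcp_rot: [-0.0, 0.99, 0.141, 0.0]
force: [5.0, 1.9, -9.5]
width: 0.0155
```

```bash
python3 -c "
from h import *
P=(483.4,-128.71)
for k in range(6): P=arows(P,(524.15,-108.5),206.5+16*k,2)"
```

```text
206.5 -> 222.5 [(0.4, 1.5), (0.9, 3.1), (1.5, 4.6), (2.0, 6.1), (2.6, 7.6), (3.1, 9.0), (3.8, 10.5), (4.4, 11.9)] end [ 490.94 -138.91]
222.5 -> 238.5 [(0.7, 1.4), (1.5, 2.8), (2.3, 4.1), (3.2, 5.4), (4.1, 6.7), (5.1, 8.0), (6.0, 9.2), (7.1, 10.3)] end [ 500.63 -146.81]
238.5 -> 254.5 [(1.1, 1.2), (2.2, 2.3), (3.3, 3.4), (4.5, 4.4), (5.8, 5.4), (7.0, 6.3), (8.3, 7.2), (9.6, 8.1)] end [ 512.11 -151.91]
254.5 -> 270.5 [(1.4, 0.8), (2.7, 1.5), (4.2, 2.2), (5.6, 2.9), (7.0, 3.5), (8.5, 4.0), (10.0, 4.5), (11.5, 5.0)] end [ 524.54 -153.5 ]
270.5 -> 286.5 [(1.5, 0.4), (3.1, 0.7), (4.6, 1.0), (6.1, 1.3), (7.7, 1.5), (9.3, 1.6), (10.8, 1.7), (12.4, 1.7)] end [ 536.92 -151.68]
286.5 -> 302.5 [(1.6, -0.0), (3.1, -0.1), (4.7, -0.3), (6.3, -0.5), (7.8, -0.7), (9.4, -1.1), (10.9, -1.4), (12.4, -1.8)] end [ 548.32 -146.49]
```

Emit:
drive_tool([
  {"x":0.4,"y":1.5,"z":0.1,"rx":0,"ry":0,"rz":0,"fingers":10},
  {"x":0.9,"y":3.1,"z":0.2,"rx":0,"ry":0,"rz":0,"fingers":10},
  {"x":1.5,"y":4.6,"z":0.3,"rx":0,"ry":0,"rz":0,"fingers":10},
  {"x":2.0,"y":6.1,"z":0.4,"rx":0,"ry":0,"rz":0,"fingers":10},
  {"x":2.6,"y":7.6,"z":0.4,"rx":0,"ry":0,"rz":0,"fingers":10},
  {"x":3.1,"y":9.0,"z":0.4,"rx":0,"ry":0,"rz":0,"fingers":10},
  {"x":3.8,"y":10.5,"z":0.4,"rx":0,"ry":0,"rz":0,"fingers":10},
  {"x":4.4,"y":11.9,"z":0.4,"rx":0,"ry":0,"rz":0,"fingers":10},
])

```text
t: 12.65
ee_pos: [0.4886, -0.1367, 0.1384]
tcp_rot: [-0.001, 0.99, 0.142, -0.002]
force: [-3.0, 7.6, -0.0]
width: 0.0154
```

Emit:
drive_tool([
  {"x":0.7,"y":1.4,"z":0,"rx":0,"ry":0,"rz":0,"fingers":10},
  {"x":1.5,"y":2.8,"z":0,"rx":0,"ry":0,"rz":0,"fingers":10},
  {"x":2.3,"y":4.1,"z":0,"rx":0,"ry":0,"rz":0,"fingers":10},
  {"x":3.2,"y":5.4,"z":0,"rx":0,"ry":0,"rz":0,"fingers":10},
  {"x":4.1,"y":6.7,"z":0,"rx":0,"ry":0,"rz":0,"fingers":10},
  {"x":5.1,"y":8.0,"z":0,"rx":0,"ry":0,"rz":0,"fingers":10},
  {"x":6.0,"y":9.2,"z":0,"rx":0,"ry":0,"rz":0,"fingers":10},
  {"x":7.1,"y":10.3,"z":0,"rx":0,"ry":0,"rz":0,"fingers":10},
])

```text
t: 13.45
ee_pos: [0.4974, -0.1453, 0.1383]
tcp_rot: [-0.001, 0.99, 0.141, -0.003]
force: [-6.0, 6.1, 2.0]
width: 0.016
```

The wheel bit between about 206° and 218° on my TCP scale: tangential force went from about 0 to 7.6 and then 8.3 N, with about 4° of compliance lag. I take the bite as 212.5°, so the wheel should end at about 572.5°.

```bash
python3 -c "
from h import *
P=(500.63,-146.81)
for k in range(10): P=arows(P,(524.15,-108.5),238.5+32*k,4)"
```

```text
238.5 -> 270.5 [(2.2, 2.3), (4.5, 4.4), (7.0, 6.3), (9.6, 8.1), (12.4, 9.6), (15.2, 11.0), (18.1, 12.1), (21.1, 13.1)] end [ 524.54 -153.5 ]
270.5 -> 302.5 [(3.1, 0.7), (6.1, 1.3), (9.3, 1.6), (12.4, 1.7), (15.5, 1.6), (18.7, 1.2), (21.8, 0.6), (24.8, -0.1)] end [ 548.32 -146.48]
302.5 -> 334.5 [(3.0, -1.0), (5.9, -2.2), (8.7, -3.6), (11.4, -5.2), (14.0, -6.9), (16.5, -8.9), (18.8, -11.0), (21.0, -13.3)] end [ 564.77 -127.86]
334.5 -> 366.5 [(2.0, -2.4), (3.8, -5.0), (5.5, -7.6), (6.9, -10.4), (8.2, -13.3), (9.3, -16.2), (10.1, -19.3), (10.7, -22.3)] end [ 568.82 -103.46]
366.5 -> 398.5 [(0.4, -3.1), (0.7, -6.3), (0.6, -9.4), (0.4, -12.6), (-0.0, -15.7), (-0.7, -18.7), (-1.6, -21.7), (-2.7, -24.7)] end [559.34 -80.5 ]
398.5 -> 430.5 [(-1.3, -2.9), (-2.8, -5.6), (-4.4, -8.3), (-6.3, -10.8), (-8.3, -13.2), (-10.5, -15.5), (-12.9, -17.6), (-15.3, -19.5)] end [539.21 -66.05]
430.5 -> 462.5 [(-2.6, -1.7), (-5.4, -3.3), (-8.2, -4.6), (-11.1, -5.8), (-14.1, -6.8), (-17.2, -7.5), (-20.3, -8.0), (-23.4, -8.3)] end [514.43 -64.61]
462.5 -> 494.5 [(-3.1, -0.1), (-6.3, 0.0), (-9.4, 0.3), (-12.5, 0.9), (-15.5, 1.7), (-18.5, 2.6), (-21.4, 3.8), (-24.2, 5.2)] end [492.65 -76.36]
494.5 -> 526.5 [(-2.7, 1.6), (-5.3, 3.4), (-7.8, 5.3), (-10.1, 7.4), (-12.3, 9.7), (-14.3, 12.1), (-16.2, 14.7), (-17.8, 17.4)] end [480.41 -98.03]
526.5 -> 558.5 [(-1.5, 2.8), (-2.7, 5.6), (-3.8, 8.6), (-4.6, 11.6), (-5.3, 14.7), (-5.7, 17.8), (-5.9, 20.9), (-5.9, 24.1)] end [ 481.47 -122.81]
```

Emit:
drive_tool([
  {"x":2.2,"y":2.3,"z":0,"rx":0,"ry":0,"rz":0,"fingers":10},
  {"x":4.5,"y":4.4,"z":0,"rx":0,"ry":0,"rz":0,"fingers":10},
  {"x":7.0,"y":6.3,"z":0,"rx":0,"ry":0,"rz":0,"fingers":10},
  {"x":9.6,"y":8.1,"z":0,"rx":0,"ry":0,"rz":0,"fingers":10},
  {"x":12.4,"y":9.6,"z":0,"rx":0,"ry":0,"rz":0,"fingers":10},
  {"x":15.2,"y":11.0,"z":0,"rx":0,"ry":0,"rz":0,"fingers":10},
  {"x":18.1,"y":12.1,"z":0,"rx":0,"ry":0,"rz":0,"fingers":10},
  {"x":21.1,"y":13.1,"z":0,"rx":0,"ry":0,"rz":0,"fingers":10},
])

```text
t: 14.25
ee_pos: [0.5203, -0.1538, 0.1382]
tcp_rot: [-0.0, 0.99, 0.141, -0.004]
force: [-7.1, 2.4, 2.7]
width: 0.0154
```

Emit:
drive_tool([
  {"x":3.1,"y":0.7,"z":0,"rx":0,"ry":0,"rz":0,"fingers":10},
  {"x":6.1,"y":1.3,"z":0,"rx":0,"ry":0,"rz":0,"fingers":10},
  {"x":9.3,"y":1.6,"z":0,"rx":0,"ry":0,"rz":0,"fingers":10},
  {"x":12.4,"y":1.7,"z":0,"rx":0,"ry":0,"rz":0,"fingers":10},
  {"x":15.5,"y":1.6,"z":0,"rx":0,"ry":0,"rz":0,"fingers":10},
  {"x":18.7,"y":1.2,"z":0,"rx":0,"ry":0,"rz":0,"fingers":10},
  {"x":21.8,"y":0.6,"z":0,"rx":0,"ry":0,"rz":0,"fingers":10},
  {"x":24.8,"y":-0.1,"z":0,"rx":0,"ry":0,"rz":0,"fingers":10},
])

```text
t: 15.05
ee_pos: [0.544, -0.1494, 0.1382]
tcp_rot: [0.001, 0.99, 0.14, -0.005]
force: [-8.2, -2.8, 2.1]
width: 0.0155
```

Emit:
drive_tool([
  {"x":3.0,"y":-1.0,"z":0,"rx":0,"ry":0,"rz":0,"fingers":10},
  {"x":5.9,"y":-2.2,"z":0,"rx":0,"ry":0,"rz":0,"fingers":10},
  {"x":8.7,"y":-3.6,"z":0,"rx":0,"ry":0,"rz":0,"fingers":10},
  {"x":11.4,"y":-5.2,"z":0,"rx":0,"ry":0,"rz":0,"fingers":10},
  {"x":14.0,"y":-6.9,"z":0,"rx":0,"ry":0,"rz":0,"fingers":10},
  {"x":16.5,"y":-8.9,"z":0,"rx":0,"ry":0,"rz":0,"fingers":10},
  {"x":18.8,"y":-11.0,"z":0,"rx":0,"ry":0,"rz":0,"fingers":10},
  {"x":21.0,"y":-13.3,"z":0,"rx":0,"ry":0,"rz":0,"fingers":10},
])

```text
t: 15.85
ee_pos: [0.5618, -0.1333, 0.1385]
tcp_rot: [0.003, 0.99, 0.139, -0.003]
force: [-4.4, -7.2, -0.5]
width: 0.0158
```

```bash
python3 -c "
from h import *
S=vision.camera('scene'); s=st()
cv2.imwrite('pics/s5.png',cv2.resize(S['pixels'][90:200,160:310,::-1],None,fx=4,fy=4,interpolation=cv2.INTER_CUBIC))"
```

```text
t 15.9 pos [ 0.5622 -0.1327  0.1385] x [ 0.961  0.276 -0.007] y [ 0.276 -0.961  0.004] F [-3.9 -7.  -1.3] w 0.0157 j [ 0.66  0.55 -0.63  1.82  0.41  0.91 -1.45]
```

View pics/s5.png

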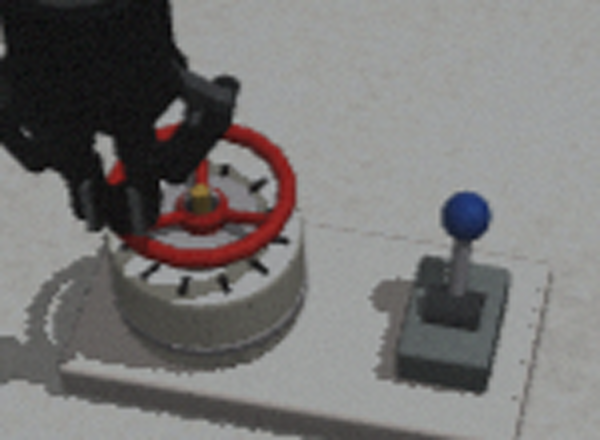

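The wheel has turned on, with the post in the grip at lower left. The plinth and lever are at the same pixels as before, so nothing has been dragged.

Emit:
drive_tool([
  {"x":2.0,"y":-2.4,"z":0,"rx":0,"ry":0,"rz":0,"fingers":10},
  {"x":3.8,"y":-5.0,"z":0,"rx":0,"ry":0,"rz":0,"fingers":10},
  {"x":5.5,"y":-7.6,"z":0,"rx":0,"ry":0,"rz":0,"fingers":10},
  {"x":6.9,"y":-10.4,"z":0,"rx":0,"ry":0,"rz":0,"fingers":10},
  {"x":8.2,"y":-13.3,"z":0,"rx":0,"ry":0,"rz":0,"fingers":10},
  {"x":9.3,"y":-16.2,"z":0,"rx":0,"ry":0,"rz":0,"fingers":10},
  {"x":10.1,"y":-19.3,"z":0,"rx":0,"ry":0,"rz":0,"fingers":10},
  {"x":10.7,"y":-22.3,"z":0,"rx":0,"ry":0,"rz":0,"fingers":10},
])

```text
t: 16.7
ee_pos: [0.5685, -0.1095, 0.139]
tcp_rot: [0.003, 0.99, 0.139, -0.0]
force: [2.4, -7.6, -4.5]
width: 0.0154
```

Emit:
drive_tool([
  {"x":0.4,"y":-3.1,"z":0,"rx":0,"ry":0,"rz":0,"fingers":10},
  {"x":0.7,"y":-6.3,"z":0,"rx":0,"ry":0,"rz":0,"fingers":10},
  {"x":0.6,"y":-9.4,"z":0,"rx":0,"ry":0,"rz":0,"fingers":10},
  {"x":0.4,"y":-12.6,"z":0,"rx":0,"ry":0,"rz":0,"fingers":10},
  {"x":0.0,"y":-15.7,"z":0,"rx":0,"ry":0,"rz":0,"fingers":10},
  {"x":-0.7,"y":-18.7,"z":0,"rx":0,"ry":0,"rz":0,"fingers":10},
  {"x":-1.6,"y":-21.7,"z":0,"rx":0,"ry":0,"rz":0,"fingers":10},
  {"x":-2.7,"y":-24.7,"z":0,"rx":0,"ry":0,"rz":0,"fingers":10},
])

```text
t: 17.5
ee_pos: [0.5611, -0.0848, 0.1394]
tcp_rot: [0.003, 0.99, 0.139, 0.002]
force: [7.0, -4.4, -8.0]
width: 0.0154
```

Emit:
drive_tool([
  {"x":-1.3,"y":-2.9,"z":0.1,"rx":0,"ry":0,"rz":0,"fingers":10},
  {"x":-2.8,"y":-5.6,"z":0.2,"rx":0,"ry":0,"rz":0,"fingers":10},
  {"x":-4.4,"y":-8.3,"z":0.3,"rx":0,"ry":0,"rz":0,"fingers":10},
  {"x":-6.3,"y":-10.8,"z":0.3,"rx":0,"ry":0,"rz":0,"fingers":10},
  {"x":-8.3,"y":-13.2,"z":0.3,"rx":0,"ry":0,"rz":0,"fingers":10},
  {"x":-10.5,"y":-15.5,"z":0.3,"rx":0,"ry":0,"rz":0,"fingers":10},
  {"x":-12.9,"y":-17.6,"z":0.3,"rx":0,"ry":0,"rz":0,"fingers":10},
  {"x":-15.3,"y":-19.5,"z":0.3,"rx":0,"ry":0,"rz":0,"fingers":10},
])

```text
t: 18.3
ee_pos: [0.5417, -0.0681, 0.1393]
tcp_rot: [0.001, 0.99, 0.14, 0.003]
force: [8.7, -1.1, -8.8]
width: 0.0155
```

Emit:
drive_tool([
  {"x":-2.6,"y":-1.7,"z":0,"rx":0,"ry":0,"rz":0,"fingers":10},
  {"x":-5.4,"y":-3.3,"z":0,"rx":0,"ry":0,"rz":0,"fingers":10},
  {"x":-8.2,"y":-4.6,"z":0,"rx":0,"ry":0,"rz":0,"fingers":10},
  {"x":-11.1,"y":-5.8,"z":0,"rx":0,"ry":0,"rz":0,"fingers":10},
  {"x":-14.1,"y":-6.8,"z":0,"rx":0,"ry":0,"rz":0,"fingers":10},
  {"x":-17.2,"y":-7.5,"z":0,"rx":0,"ry":0,"rz":0,"fingers":10},
  {"x":-20.3,"y":-8.0,"z":0,"rx":0,"ry":0,"rz":0,"fingers":10},
  {"x":-23.4,"y":-8.3,"z":0,"rx":0,"ry":0,"rz":0,"fingers":10},
])

```text
t: 19.1
ee_pos: [0.5166, -0.0649, 0.1391]
tcp_rot: [0.0, 0.99, 0.141, 0.003]
force: [8.0, 2.7, -9.4]
width: 0.0156
```

Emit:
drive_tool([
  {"x":-3.1,"y":-0.1,"z":0.1,"rx":0,"ry":0,"rz":0,"fingers":10},
  {"x":-6.3,"y":0.0,"z":0.2,"rx":0,"ry":0,"rz":0,"fingers":10},
  {"x":-9.4,"y":0.3,"z":0.3,"rx":0,"ry":0,"rz":0,"fingers":10},
  {"x":-12.5,"y":0.9,"z":0.4,"rx":0,"ry":0,"rz":0,"fingers":10},
  {"x":-15.5,"y":1.7,"z":0.4,"rx":0,"ry":0,"rz":0,"fingers":10},
  {"x":-18.5,"y":2.6,"z":0.4,"rx":0,"ry":0,"rz":0,"fingers":10},
  {"x":-21.4,"y":3.8,"z":0.4,"rx":0,"ry":0,"rz":0,"fingers":10},
  {"x":-24.2,"y":5.2,"z":0.4,"rx":0,"ry":0,"rz":0,"fingers":10},
])

```text
t: 19.9
ee_pos: [0.4944, -0.0751, 0.1388]
tcp_rot: [-0.0, 0.99, 0.141, 0.002]
force: [5.2, 5.4, -5.5]
width: 0.0155
```

Emit:
drive_tool([
  {"x":-2.7,"y":1.6,"z":0,"rx":0,"ry":0,"rz":0,"fingers":10},
  {"x":-5.3,"y":3.4,"z":0,"rx":0,"ry":0,"rz":0,"fingers":10},
  {"x":-7.8,"y":5.3,"z":0,"rx":0,"ry":0,"rz":0,"fingers":10},
  {"x":-10.1,"y":7.4,"z":0,"rx":0,"ry":0,"rz":0,"fingers":10},
  {"x":-12.3,"y":9.7,"z":0,"rx":0,"ry":0,"rz":0,"fingers":10},
  {"x":-14.3,"y":12.1,"z":0,"rx":0,"ry":0,"rz":0,"fingers":10},
  {"x":-16.2,"y":14.7,"z":0,"rx":0,"ry":0,"rz":0,"fingers":10},
  {"x":-17.8,"y":17.4,"z":0,"rx":0,"ry":0,"rz":0,"fingers":10},
])

```text
t: 20.7
ee_pos: [0.4809, -0.096, 0.1386]
tcp_rot: [-0.001, 0.99, 0.142, 0.001]
force: [3.3, 8.5, -2.1]
width: 0.0153
```

Emit:
drive_tool([
  {"x":-1.5,"y":2.8,"z":0,"rx":0,"ry":0,"rz":0,"fingers":10},
  {"x":-2.7,"y":5.6,"z":0,"rx":0,"ry":0,"rz":0,"fingers":10},
  {"x":-3.8,"y":8.6,"z":0,"rx":0,"ry":0,"rz":0,"fingers":10},
  {"x":-4.6,"y":11.6,"z":0,"rx":0,"ry":0,"rz":0,"fingers":10},
  {"x":-5.3,"y":14.7,"z":0,"rx":0,"ry":0,"rz":0,"fingers":10},
  {"x":-5.7,"y":17.8,"z":0,"rx":0,"ry":0,"rz":0,"fingers":10},
  {"x":-5.9,"y":20.9,"z":0,"rx":0,"ry":0,"rz":0,"fingers":10},
  {"x":-5.9,"y":24.1,"z":0,"rx":0,"ry":0,"rz":0,"fingers":10},
])

```text
t: 21.5
ee_pos: [0.4805, -0.1207, 0.1383]
tcp_rot: [-0.001, 0.99, 0.142, -0.001]
force: [-1.2, 8.6, 0.5]
width: 0.0157
```

```bash
python3 -c "
from h import *
s=st(); d=s['ee_pos'][:2]*1000-(524.15,-108.5); print(np.degrees(np.arctan2(d[1],d[0]))+720, np.hypot(*d))
P=(481.47,-122.81); arows(P,(524.15,-108.5),558.5,2.2)"
```

```text
t 21.5 pos [ 0.4805 -0.1207  0.1383] x [ 0.96   0.281 -0.001] y [ 0.281 -0.96  -0.002] F [-1.2  8.6  0.5] w 0.0157 j [ 0.75  0.43 -0.67  2.02  0.36  0.81 -1.41]
555.6071857313129 45.33597885803824
558.5 -> 576.1 [(0.1, 1.7), (0.3, 3.4), (0.5, 5.1), (0.8, 6.8), (1.2, 8.5), (1.6, 10.2), (2.1, 11.8), (2.7, 13.5)] end [ 487.83 -135.02]
```

Emit:
drive_tool([
  {"x":0.1,"y":1.7,"z":0,"rx":0,"ry":0,"rz":0,"fingers":10},
  {"x":0.3,"y":3.4,"z":0,"rx":0,"ry":0,"rz":0,"fingers":10},
  {"x":0.5,"y":5.1,"z":0,"rx":0,"ry":0,"rz":0,"fingers":10},
  {"x":0.8,"y":6.8,"z":0,"rx":0,"ry":0,"rz":0,"fingers":10},
  {"x":1.2,"y":8.5,"z":0,"rx":0,"ry":0,"rz":0,"fingers":10},
  {"x":1.6,"y":10.2,"z":0,"rx":0,"ry":0,"rz":0,"fingers":10},
  {"x":2.1,"y":11.8,"z":0,"rx":0,"ry":0,"rz":0,"fingers":10},
  {"x":2.7,"y":13.5,"z":0,"rx":0,"ry":0,"rz":0,"fingers":10},
])

```text
t: 22.3
ee_pos: [0.4859, -0.1332, 0.1382]
tcp_rot: [-0.001, 0.99, 0.141, -0.002]
force: [-3.4, 7.4, 4.6]
width: 0.0152
```

```bash
python3 -c "
from h import *
s=st(); d=s['ee_pos'][:2]*1000-(524.15,-108.5); print(np.degrees(np.arctan2(d[1],d[0]))+720, np.hypot(*d))
P=(487.83,-135.02); arows(P,(524.15,-108.5),576.1,-.5)"
```

```text
t 22.3 pos [ 0.4859 -0.1332  0.1382] x [ 0.96   0.28  -0.003] y [ 0.28  -0.96  -0.003] F [-3.4  7.4  4.6] w 0.0152 j [ 0.76  0.44 -0.66  2.    0.36  0.83 -1.39]
572.8392312226335 45.468689235211734
576.1 -> 572.1 [(-0.1, -0.4), (-0.3, -0.7), (-0.4, -1.1), (-0.5, -1.5), (-0.7, -1.9), (-0.8, -2.3), (-0.9, -2.6), (-1.0, -3.0)] end [ 486.03 -132.42]
```

Measured 572.8°, which is one full turn past the bite. I'll relax the tangential load, open, and lift.

Emit:
drive_tool([
  {"x":-0.4,"y":-0.7,"z":0,"rx":0,"ry":0,"rz":0,"fingers":10},
  {"x":-0.9,"y":-1.5,"z":0,"rx":0,"ry":0,"rz":0,"fingers":10},
  {"x":-1.1,"y":-2.0,"z":0,"rx":0,"ry":0,"rz":0,"fingers":10},
  {"x":-1.1,"y":-2.2,"z":0,"rx":0,"ry":0,"rz":0,"fingers":10},
  {"x":-1.1,"y":-2.2,"z":0,"rx":0,"ry":0,"rz":0,"fingers":25},
  {"x":-1.1,"y":-2.2,"z":0,"rx":0,"ry":0,"rz":0,"fingers":40},
  {"x":-1.1,"y":-2.2,"z":0,"rx":0,"ry":0,"rz":0,"fingers":50},
  {"x":-1.1,"y":-2.2,"z":0,"rx":0,"ry":0,"rz":0,"fingers":50},
])

```text
t: 23.1
ee_pos: [0.4859, -0.1341, 0.138]
tcp_rot: [0.0, 0.99, 0.141, -0.0]
force: [0.2, 0.1, 0.7]
width: 0.0429
```

Emit:
drive_tool([
  {"x":0,"y":0,"z":-5,"rx":0,"ry":0,"rz":0,"fingers":50},
  {"x":0,"y":0,"z":-15,"rx":0,"ry":0,"rz":0,"fingers":50},
  {"x":0,"y":0,"z":-30,"rx":0,"ry":0,"rz":0,"fingers":50},
  {"x":0,"y":0,"z":-50,"rx":0,"ry":0,"rz":0,"fingers":50},
  {"x":0,"y":0,"z":-70,"rx":0,"ry":0,"rz":0,"fingers":50},
  {"x":0,"y":0,"z":-90,"rx":0,"ry":0,"rz":0,"fingers":0},
  {"x":0,"y":0,"z":-90,"rx":0,"ry":0,"rz":0,"fingers":0},
  {"x":0,"y":0,"z":-90,"rx":0,"ry":0,"rz":0,"fingers":0},
])

```text
t: 23.9
ee_pos: [0.4863, -0.1335, 0.229]
tcp_rot: [0.001, 0.99, 0.141, 0.001]
force: [0.3, -0.1, -0.6]
width: 0.001
```

```bash
python3 - <<'E'
from h import *
S=vision.camera("scene");T=vision.camera("top"); s=st()
def blue(c): h=hsv(c); return (h[...,0]>105)&(h[...,0]<128)&(h[...,1]>130)&(h[...,2]>60)
bs,bt=blob(blue(S),(277,144),10),blob(blue(T),(264,261),10); print(bs,bt)
cv2.imwrite("pics/s6.png",cv2.resize(S["pixels"][60:210,150:310,::-1],None,fx=4,fy=4,interpolation=cv2.INTER_CUBIC))
E
```

```text
t 24.0 pos [ 0.4854 -0.1333  0.2276] x [ 0.96   0.279 -0.001] y [ 0.279 -0.96  -0.   ] F [ 0.1  0.2 -0.1] w -0.0002 j [ 0.83  0.31 -0.72  1.93  0.24  1.   -1.29]
(np.float64(276.5844155844156), np.float64(142.76623376623377), 77) (np.float64(263.90384615384613), np.float64(260.8269230769231), 52)
```

View pics/s6.png

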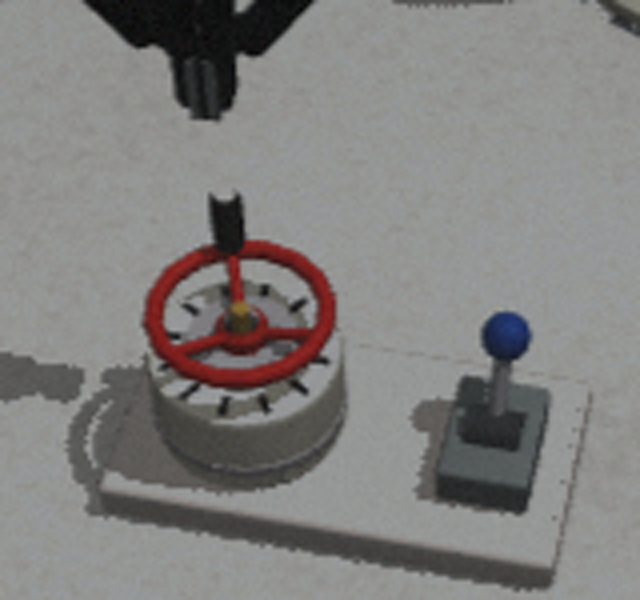

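The post is free at (228,222), the stem stands higher, and the ball and plinth pixels are unchanged, so the diffuser stayed put. Next is the lever, with shut fingers behind the ball.

Emit:
drive_tool([
  {"x":-1,"y":-15,"z":0,"rx":0,"ry":0,"rz":0,"fingers":0},
  {"x":-3,"y":-40,"z":0,"rx":0,"ry":0,"rz":0,"fingers":0},
  {"x":-5,"y":-65,"z":0,"rx":0,"ry":0,"rz":0,"fingers":0},
  {"x":-6,"y":-90,"z":0,"rx":0,"ry":0,"rz":0,"fingers":0},
  {"x":-8,"y":-115,"z":0,"rx":0,"ry":0,"rz":0,"fingers":0},
  {"x":-9,"y":-135,"z":0,"rx":0,"ry":0,"rz":0,"fingers":0},
  {"x":-10,"y":-150,"z":0,"rx":0,"ry":0,"rz":0,"fingers":0},
  {"x":-10,"y":-154,"z":0,"rx":0,"ry":0,"rz":0,"fingers":0},
])

```text
t: 24.8
ee_pos: [0.4322, 0.0139, 0.2276]
tcp_rot: [-0.0, 0.99, 0.143, -0.0]
force: [-0.4, -0.3, 0.1]
width: 0.0002
```

Emit:
drive_tool([
  {"x":0,"y":0,"z":10,"rx":0,"ry":0,"rz":0,"fingers":0},
  {"x":0,"y":0,"z":30,"rx":0,"ry":0,"rz":0,"fingers":0},
  {"x":0,"y":0,"z":50,"rx":0,"ry":0,"rz":0,"fingers":0},
  {"x":0,"y":0,"z":75,"rx":0,"ry":0,"rz":0,"fingers":0},
  {"x":0,"y":0,"z":100,"rx":0,"ry":0,"rz":0,"fingers":0},
  {"x":0,"y":0,"z":115,"rx":0,"ry":0,"rz":0,"fingers":0},
  {"x":0,"y":0,"z":125,"rx":0,"ry":0,"rz":0,"fingers":0},
  {"x":0,"y":0,"z":128,"rx":0,"ry":0,"rz":0,"fingers":0},
])

```text
t: 25.6
ee_pos: [0.4326, 0.0113, 0.0984]
tcp_rot: [-0.0, 0.99, 0.141, -0.001]
force: [0.7, -0.2, -0.3]
width: -0.0004
```

```bash
python3 - <<'E'
from h import *
S=vision.camera("scene"); s=st()
cv2.imwrite("pics/s7.png",cv2.resize(S["pixels"][60:210,170:330,::-1],None,fx=4,fy=4,interpolation=cv2.INTER_CUBIC))
E
```

```text
t 25.65 pos [0.4329 0.0115 0.0988] x [ 0.96   0.278 -0.001] y [ 0.278 -0.96  -0.001] F [-0.4  0.1  0.1] w -0.0001 j [ 0.52  0.41 -0.71  2.18  0.43  0.68 -1.77]
```

View pics/s7.png

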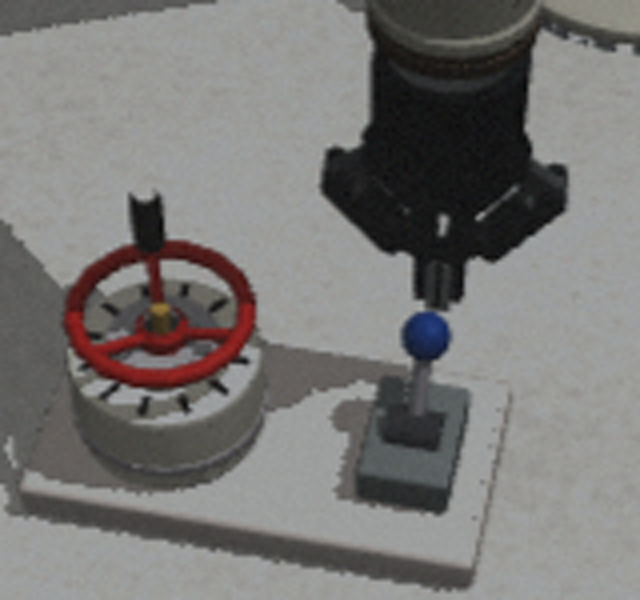

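The shut fingers at (438,290) stand just behind the blue ball at (427,335). I'll push along the diffuser's +x.

Emit:
drive_tool([
  {"x":7,"y":0.8,"z":0,"rx":0,"ry":0,"rz":0,"fingers":0},
  {"x":14,"y":1.6,"z":0,"rx":0,"ry":0,"rz":0,"fingers":0},
  {"x":19,"y":2.1,"z":0,"rx":0,"ry":0,"rz":0,"fingers":0},
  {"x":24,"y":2.7,"z":0,"rx":0,"ry":0,"rz":0,"fingers":0},
  {"x":29,"y":3.3,"z":0,"rx":0,"ry":0,"rz":0,"fingers":0},
  {"x":34,"y":3.8,"z":0,"rx":0,"ry":0,"rz":0,"fingers":0},
  {"x":39,"y":4.4,"z":0,"rx":0,"ry":0,"rz":0,"fingers":0},
  {"x":44,"y":5,"z":0,"rx":0,"ry":0,"rz":0,"fingers":0},
])

```text
t: 26.45
ee_pos: [0.4776, 0.0195, 0.1]
tcp_rot: [-0.0, 0.99, 0.141, 0.0]
force: [-0.8, -1.2, 1.2]
width: -0.0001
```

Emit:
drive_tool([
  {"x":4,"y":0.4,"z":0,"rx":0,"ry":0,"rz":0,"fingers":0},
  {"x":8,"y":0.9,"z":0,"rx":0,"ry":0,"rz":0,"fingers":0},
  {"x":12,"y":1.3,"z":0,"rx":0,"ry":0,"rz":0,"fingers":0},
  {"x":15,"y":1.7,"z":0,"rx":0,"ry":0,"rz":0,"fingers":0},
  {"x":18,"y":2,"z":0,"rx":0,"ry":0,"rz":0,"fingers":0},
  {"x":20,"y":2.2,"z":0,"rx":0,"ry":0,"rz":0,"fingers":0},
  {"x":22,"y":2.5,"z":0,"rx":0,"ry":0,"rz":0,"fingers":0},
  {"x":24,"y":2.7,"z":0,"rx":0,"ry":0,"rz":0,"fingers":0},
])

```text
t: 27.25
ee_pos: [0.4995, 0.0231, 0.0995]
tcp_rot: [0.0, 0.99, 0.141, -0.001]
force: [-7.3, -0.3, 4.1]
width: -0.0002
```

Emit:
drive_tool([
  {"x":0.5,"y":0,"z":0,"rx":0,"ry":0,"rz":0,"fingers":0},
  {"x":1,"y":0,"z":0,"rx":0,"ry":0,"rz":0,"fingers":0},
  {"x":1.3,"y":0,"z":0,"rx":0,"ry":0,"rz":0,"fingers":0},
  {"x":1.5,"y":0,"z":0,"rx":0,"ry":0,"rz":0,"fingers":0},
  {"x":1.5,"y":0,"z":0,"rx":0,"ry":0,"rz":0,"fingers":0},
  {"x":1.5,"y":0,"z":0,"rx":0,"ry":0,"rz":0,"fingers":0},
  {"x":1.5,"y":0,"z":0,"rx":0,"ry":0,"rz":0,"fingers":0},
  {"x":1.5,"y":0,"z":0,"rx":0,"ry":0,"rz":0,"fingers":0},
])

```text
t: 28.05
ee_pos: [0.4996, 0.0232, 0.0995]
tcp_rot: [0.001, 0.99, 0.141, -0.003]
force: [-8.1, -1.1, 4.4]
width: 0.0002
```

It's at a stop: the position did not change with more push. I'll back off, lift clear and look.

Emit:
drive_tool([
  {"x":-3,"y":0,"z":0,"rx":0,"ry":0,"rz":0,"fingers":0},
  {"x":-10,"y":0,"z":0,"rx":0,"ry":0,"rz":0,"fingers":0},
  {"x":-20,"y":0,"z":0,"rx":0,"ry":0,"rz":0,"fingers":0},
  {"x":-30,"y":0,"z":-15,"rx":0,"ry":0,"rz":0,"fingers":0},
  {"x":-35,"y":0,"z":-40,"rx":0,"ry":0,"rz":0,"fingers":0},
  {"x":-35,"y":0,"z":-75,"rx":0,"ry":0,"rz":0,"fingers":0},
  {"x":-35,"y":0,"z":-110,"rx":0,"ry":0,"rz":0,"fingers":0},
  {"x":-35,"y":0,"z":-140,"rx":0,"ry":0,"rz":0,"fingers":0},
])

```text
t: 28.85
ee_pos: [0.4685, 0.014, 0.2417]
tcp_rot: [0.0, 0.99, 0.141, 0.001]
force: [1.4, -1.4, -0.6]
width: -0.0004
```

```bash
python3 - <<'E'
from h import *
S=vision.camera("scene");T=vision.camera("top"); s=st()
def blue(c): h=hsv(c); return (h[...,0]>105)&(h[...,0]<128)&(h[...,1]>130)&(h[...,2]>60)
bs=blob(blue(S),(280,160),25); bt=blob(blue(T),(262,240),15); print(bs,bt,plane(S,*bs[:2],.096))
if bt[2]: print(tri(ray(S,*bs[:2]),ray(T,*bt[:2])))
print("rim",rimcentre(S,(210,139),35))
cv2.imwrite("pics/s8.png",cv2.resize(S["pixels"][40:240,150:340,::-1],None,fx=3,fy=3,interpolation=cv2.INTER_CUBIC))
E
```

```text
t 28.95 pos [0.4712 0.0141 0.2438] x [0.96  0.279 0.007] y [ 0.279 -0.96   0.004] F [ 0.2 -1.4 -0.6] w 0.0001 j [ 0.65  0.23 -0.83  1.99  0.21  1.   -1.57]
(np.float64(271.85869565217394), np.float64(162.07608695652175), 92) (np.float64(260.12068965517244), np.float64(239.6551724137931), 58) [0.52215887 0.02765834 0.096     ]
(array([0.52008857, 0.02700119, 0.0933032 ]), np.float64(0.00014627941342886918))
rim (0.5236034989356995, -0.10974054783582687, 0.04911290854215622)
```

View pics/s8.png

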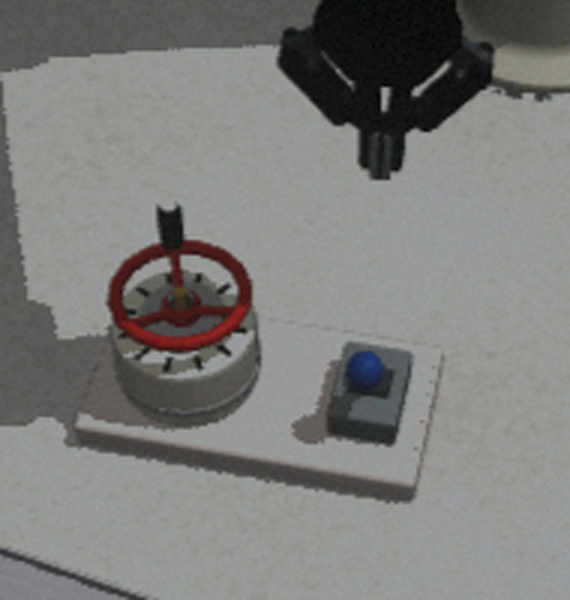

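The lever is fully over. The ball is at (0.521, 0.027), about 52 mm from where it started, and a 1.0 rad swing predicts 53 mm. The diffuser hasn't moved, so I'm handing in.

```bash
python3 -c "
from workcell import robot
print(robot.job_done())"
```

```text
the job is handed in; nothing more can be done
None
```

I opened the vent by one full turn past the bite, then flipped the fan lever fully over, and handed the job in at about 29 s.

- **Wheel:** I held the spinner post and turned it anticlockwise through about 2.6 rad of slack. Where it bit, the force at the rim rose from about 0 to 8 N. From there I turned it about 360°, then relaxed the load and let go. I only know the bite point to within about ±6°, so the turn is uncertain by the same amount. In the picture the stem stood higher afterwards, but I did not measure the rise closely.
- **Lever:** I pushed it until it stopped moving, at about 8 N. The ball ended about 52 mm from where it started, and a full 1.0 rad swing predicts 53 mm.
- **Diffuser:** After the wheel turn, the lever ball and plinth were at the same pixels as at the start. After the lever push, the wheel was within about 1.5 mm of its starting position. Forces at the end of each move stayed at about 12 N or less, including up to about 10 N vertical while turning.
- **Tray:** The arm never went near it. I did not check the tray items in a final picture.
- **At hand-in:** The gripper was clear of everything.

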